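# Set the roller at the top of the inclined plane

### The arm

A 6-joint arm with a two-finger parallel gripper is mounted at the origin on the work surface. World frame = base frame: x ahead of the robot, y to its left, z up, the work surface at z = 0. Lengths are in m, angles in rad, forces in N, time in s.
With the tool pointing down it reaches from about 0.275 to 0.85 m from the base axis. Payload 19 kg.
Tool frame: the origin (TCP) lies on the centre line of the jaws, within the pads' length; the fingertips stand 14 mm ahead of it and the grasp point (between the pads) lies 5 mm behind it; z points along the fingers, y is the line along which they close (so a half turn about z gives the same grasp; the last joint's range is limited). The gripper opens to 85 mm and grips with 20 to 120 N. Pads are 22 mm wide; open, the fingers measure 114 mm over their backs; the gripper's body (76 mm by 85 mm) begins 54 mm behind the grasp point. The pads swing forward as they close: fully open they stand 13 mm farther back than shut.
Start: joints at [1.188, 0.15, 1.437, -0, 1.554, -0.134], TCP at [0.142, 0.557, 0.245] pointing down, gripper open.
Joint ranges: [-2.8, 2.8], [-0.68, 2.1], [0.12, 2.68], [-1.39, 4.53], [0.16, 2.79], [-2.81, 2.81]. Speed limits (rad/s): [1.89, 1.89, 2.22, 3.01, 3.01, 3.01].

### API

Orientations are given as a rotation vector (axis times angle).
In Python, from plant import robot gives the robot as it stands. The module is installed in compiled form; this text tells all that it offers.
- The arm moves only by the shell command python3 -m crank 'ROWS' [OPENING] [FORCE]. ROWS is JSON, a list of rows, each an object of numbers: "tx", "ty", "tz": the shift along the world's x, y, z in cm; "rx", "ry", "rz": the turn, a rotation vector about the world's x, y, z in degrees. In form: [{"tx": .., "ty": .., "tz": .., "rx": .., "ry": .., "rz": ..}, ...]. A call has 1 to 20 rows; each row is the pose to reach, as a shift and turn from the pose commanded when the call began; what a row does not reach only later rows make up. A row lasts 1/8 s, in which the tool goes at most 62.5 mm and 10.7 degrees, less where a joint would pass 70% of its speed; a pose out of reach is approached as far as the arm can. A call with a gripper value outside its range is refused whole. OPENING is the closure in counts, from 0 (fully open) to 255 (shut), set as the call begins (- or left out, the last holds). The fingers move at their own pace and stop on an object; FORCE is the grip in N (left out, the last holds). Time passes only in rows, so rows that repeat a pose let the fingers close. It gives the time, the measured TCP pose, the force, the opening and the grip force at its end, in the units of the state.
- robot.get_obs(): the state, without advancing time (a new reading comes with each control period).
- robot.snapshot(name): name is "side" or "top"; returns (picture, depth): 384x512x3 uint8, red, green, blue; 384x512 float32, m along the optical axis (not along the pixel's ray), 0 where there is no reading.
- robot.camera_model(name): a dict with "mtx" (3x3 intrinsics, pixels), "k1" (the pictures are not rectified: a ray, as slopes to the right and down, at radius r is drawn at 1 + k1 r^2 times it, then the intrinsics apply), "view" (4x4, takes a point from world to camera coordinates). Camera axes: x right, y down, z forward; pixel columns grow to the right and rows downward; lengths in m; the calibration is good to about 2 mm. A picture is of the moment at which its call begins. camera_model takes no time and is no camera call.
- robot.sign_off(): hands the job in; it is judged then, once.
The state is a dict: "time": time; "joints": joint angles; "dq": joint speeds; "joint_efforts": joint torques, N m; "eef_pos": TCP position; "eef_rot": TCP orientation; "ft_force": force on the tool from outside, world axes, zero at the start; "wrist_torque": the same for the moment, N m; "finger_gap": opening from 0.0 (shut) to 1.0 (fully open); "finger_force": force on a finger pad.
Only numpy, scipy, OpenCV 4.12 (cv2) and the standard library are available. Lean on these libraries where they do the work, as an engineer would, in place of code of your own. Each camera call takes 0.05 s, during which the arm holds its last target. There are 200 camera calls.

### The job

For the next timed roll, push the steel roller from the level foot of the inclined plane up the slope until it rests against the end stop at the top, and finish while your fingers are still holding it there, since it rolls back if let go. Push it slowly and steadily with the fingertips: do not squeeze it, lift it, shoot it up the slope or let it roll back down, and leave the other things on the bench where they are.

Things in the scene. Friction and masses are not known exactly. Their poses are not given: they have to be found in the camera images.
- ramp: Fixed inclined plane: plywood board 130 mm wide, 440 mm long. Origin on the bench surface under its centre line; +y level, pointing uphill; x across, z up. y -228 to -80 mm: level foot, its surface 12 mm above the bench; from y = -80 mm it rises at 0.122 rad. Side rails 10 mm high over the board, 96 mm apart inside. A fence 22 mm above the bench closes the foot at y = -228 mm.
- deck: The sloping board of the inclined plane, 280 mm long. Origin on its upper surface where the slope begins, on the centre line; +y points up the slope along the surface, x across, z square to the surface. The face of the end stop is at y = 250 mm.
- stop (a point): Middle of the end stop's downhill face, 35 mm above the sloping surface. The stop is a rigid aluminium plate 120 mm wide and 50 mm high, square to the slope at its top. With the roller against it, the roller's centre is 35 mm down the slope from this point.
- roller: Polished steel roller, black end faces, diameter 70 mm, length 90 mm, about 0.5 kg, lying across the board, still on the level foot at first. Origin at its centre; x is its long axis (y, z turn as it rolls). Rolls very freely; under 2 N pushes it uphill. Above 0.25 m/s counts as shot up or rolling back, over 40 N from the fingers as squeezed or rammed.
- weight: Bystander, to be left alone: upright brass weight with a knob, 48 mm diameter, 58 mm tall, origin at the centre of its underside. It stands on the bench beside the board.
- sleeve: Bystander, to be left alone: upright aluminium sleeve, 44 mm diameter, 40 mm tall, origin at the centre of its underside. It stands on the bench beside the board.
- driver: Bystander, to be left alone: screwdriver with black handle lying on the bench beside the board.
There are look-alikes about, which are no part of the job. Leave any blue or red look-alike of the roller alone.

How it is judged:
On the way:
1. the fingers push the roller onto the slope (y of roller in the frame of deck above 0.05 m and z of roller in the frame of deck below 0.041 m and contact force between the fingers and roller above 0.05 N).
At the end, for the whole second after the job is handed in: The roller lies on the slope within 4 mm of the end stop, at rest, and the fingers still press on it (more than 0.1 N); the bystanders are within 20 mm of where they began (y of roller in the frame of deck between 0.211 and 0.22 m and z of roller in the frame of deck between 0.031 and 0.039 m and contact force between the fingers and roller above 0.1 N and linear speed of roller below 0.02 m/s and distance of each of weight, sleeve, driver from where it was at the start of the episode below 0.02 m); the arm keeps its last pose, push and grip.
It fails at once if the roller is lifted more than 10 mm off the board (z of roller in the frame of deck above 0.045 m and z of roller in the frame of ramp above 0.057 m).
It fails at once if the roller is shot up or runs back (faster than 0.25 m/s) (linear speed of roller above 0.25 m/s).
It fails at once if the roller is squeezed or rammed (more than 40 N from the fingers) (contact force between the fingers and roller above 40 N).
It fails at once if a bystander is moved by more than 20 mm (distance of any of weight, sleeve, driver from where it was at the start of the episode above 0.02 m).
It also fails if it takes over 35 s, if anything falls off the work surface, if the arm or the gripper's body presses on something with over 40 N, if the wrist force passes 120 N, or if a joint passes its speed limit or range.

## Working session

There is one attempt and no reset: what is moved stays moved. The work goes in short steps, Python scripts to look and compute and a shell command to move; the robot and the scene stay as the last step left them, time stands still between calls to the robot, and variables do not carry over. Pictures are saved under pics/ and viewed, at most 10 in all, crops included, and the job is handed in when it is done.

```bash
mkdir -p pics; cat > h.py <<'E'
import numpy as np, cv2
from plant import robot
def snap(n,f):
    p,d=robot.snapshot(n); cv2.imwrite('pics/'+f+'.png',p[:,:,::-1]); np.save('pics/'+f+'.npy',d); return p,d
def world(n,uv,z):
    m=robot.camera_model(n); K=np.array(m['mtx']); k=m['k1']
    a=cv2.undistortPoints(np.array([[uv]],float),K,np.array([k,0,0,0.]))[0,0]
    return (np.linalg.inv(m['view'])@np.array([a[0]*z,a[1]*z,z,1]))[:3]
def at(n,d,u,v,r=1):
    w=d[v-r:v+r+1,u-r:u+r+1]; w=w[w>0]
    return world(n,(u,v),np.median(w)) if len(w) else None
E
python3 - <<'E'
from h import *
for n in('top','side'):
    snap(n,n+'0'); print(robot.camera_model(n))
o=robot.get_obs();print(o)
E
```

```text
{'mtx': array([[410.97878134,   0.        , 253.62589734],
       [  0.        , 410.97878134, 189.42961354],
       [  0.        ,   0.        ,   1.        ]]), 'k1': -0.12950251579539118, 'view': array([[ 0.00989303, -0.9999221 , -0.00761113, -0.0129029 ],
       [-0.9974704 , -0.00933239, -0.07046777,  0.61539417],
       [ 0.07039125,  0.00828902, -0.99748502,  0.84382094],
       [ 0.        ,  0.        ,  0.        ,  1.        ]])}
{'mtx': array([[385.65190094,   0.        , 245.51500118],
       [  0.        , 385.65190094, 199.81890475],
       [  0.        ,   0.        ,   1.        ]]), 'k1': 0.03943680527026166, 'view': array([[-0.88515886, -0.46473976,  0.02259994,  0.56158074],
       [-0.28951221,  0.51208963, -0.80866983,  0.24206741],
       [ 0.36424783, -0.72234422, -0.5878285 ,  0.7521528 ],
       [ 0.        ,  0.        ,  0.        ,  1.        ]])}
{'time': 0.1, 'joints': array([ 1.18799459e+00,  1.50942086e-01,  1.43795879e+00, -2.98515782e-05,
        1.55377507e+00, -1.34008364e-01]), 'dq': array([-0.00084584,  0.0003957 , -0.00202286,  0.0014781 ,  0.00057212,
       -0.00054587]), 'joint_efforts': array([ 5.17612993e-03, -7.14384842e+01, -5.71786237e+01, -1.25391188e-05,
        7.17313626e-03, -1.70529216e-05]), 'eef_pos': array([0.14154224, 0.55709991, 0.24473642]), 'eef_rot': array([-3.89764943e-01, -3.11707025e+00,  1.65699756e-03]), 'ft_force': array([-0.19756132,  0.43647083, -0.5512249 ]), 'wrist_torque': array([-0.01442525, -0.03712119, -0.02172928]), 'finger_force': 0.0, 'finger_gap': 1.0034468624980473}
```

View pics/top0.png

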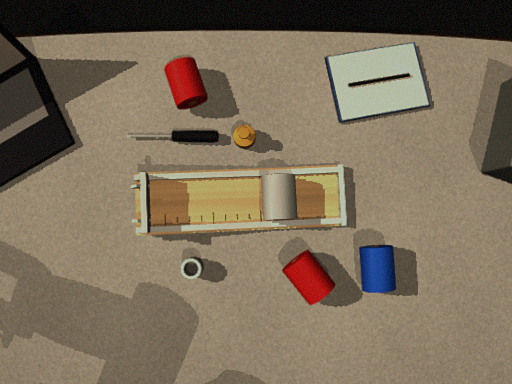

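View pics/side0.png

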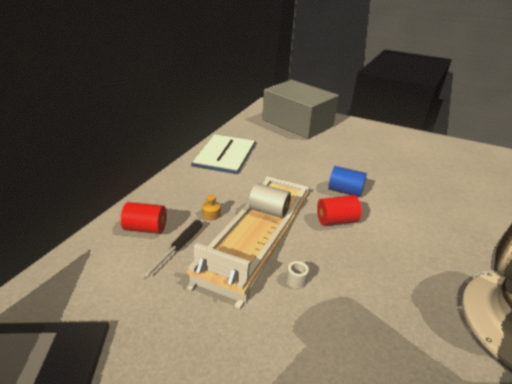

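The top view shows the roller at about (279,197), the foot fence at (343,195) and the end stop at (143,202), so uphill is image left, roughly world +y. The weight is at (244,136), the sleeve at (191,268) and the driver at (175,136). The side view shows the same layout, with the stop plate at (222,262).

```bash
python3 - <<'E'
from h import *
d=np.load('pics/top0.npy')
for nm,u,v in [('rolL',270,197),('rolC',279,197),('rolR',290,197),('rolTop',279,178),('rolBot',279,214),('fenceT',341,170),('fenceM',343,195),('fenceB',344,221),('stopT',143,176),('stopM',144,202),('stopB',145,229),('deck',160,200),('deck',200,199),('deck',240,198),('foot',310,196),('foot',330,196),('weight',244,136),('sleeve',191,258),('bench',300,100)]:
    print(nm,np.round(at('top',d,u,v),4))
# cloud: roller top ridge & stop points
m=robot.camera_model('top');vv,uu=np.mgrid[160:240,125:355]
P=np.array([world('top',(u,v),d[v,u]) for u,v in zip(uu.ravel(),vv.ravel()) if d[v,u]>0])
np.save('P.npy',P)
s=P[(P[:,2]>0.075)]; 
for y0,y1 in((-.3,.05),(.05,.2),(.2,.4)):
    q=s[(s[:,1]>y0)&(s[:,1]<y1)]
    if len(q): print(len(q),q.min(0),q.max(0),q.mean(0))
b=cv2.imread('pics/top0.png')[150:250,125:355]
cv2.imwrite('pics/c1.png',cv2.resize(b,None,fx=3.4,fy=3.4,interpolation=cv2.INTER_CUBIC))
E
```

```text
rolL [ 0.597  -0.0398  0.0765]
rolC [ 0.5969 -0.0573  0.082 ]
rolR [ 0.5974 -0.0794  0.0749]
rolTop [ 0.6342 -0.0571  0.0821]
rolBot [ 0.5636 -0.0575  0.0819]
fenceT [ 0.6586 -0.192   0.0217]
fenceM [ 0.6054 -0.1957  0.0229]
fenceB [ 0.5506 -0.1978  0.0222]
stopT [0.6348 0.2094 0.093 ]
stopM [0.5839 0.206  0.093 ]
stopB [0.5314 0.2029 0.0923]
deck [0.5904 0.187  0.0398]
deck [0.5938 0.1048 0.0297]
deck [0.5973 0.0216 0.0195]
foot [ 0.6033 -0.1272  0.0116]
foot [ 0.6036 -0.1699  0.0126]
weight [0.7219 0.0134 0.0588]
sleeve [0.4718 0.1201 0.0395]
bench [ 0.8159 -0.1072  0.    ]Traceback (most recent call last):
  File "<stdin>", line 7, in <module>
  File "h.py", line 6, in world
    m=robot.camera_model(n); K=np.array(m['mtx']); k=m['k1']
ValueError: time passes only in moves, steps and waits
```

```bash
python3 - <<'E'
from h import *
b=cv2.imread('pics/top0.png')[150:250,125:355]
cv2.imwrite('pics/c1.png',cv2.resize(b,None,fx=3.4,fy=3.4,interpolation=cv2.INTER_CUBIC))
E
```

```text
(no output)
```

View pics/c1.png

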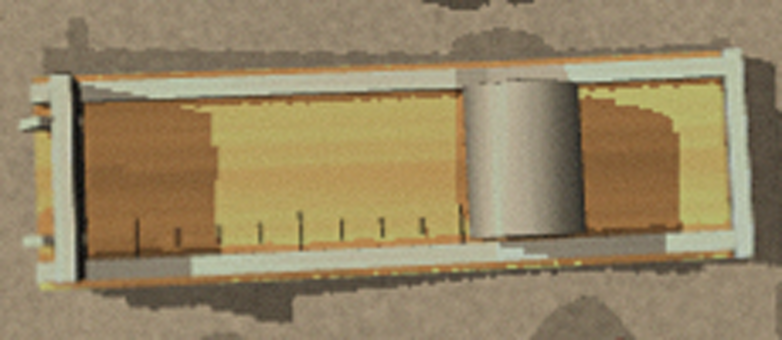

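Heights match: roller top 82 mm, fence 22 mm, stop top 93 mm. The ramp is turned 3.3°, with uphill = (-0.057, 0.998). I'll set the fingers half-open across the board, behind the roller.

```bash
python3 -m crank '[{"tx":1,"ty":-1.5,"rz":-2},{"tx":4,"ty":-6,"rz":-7},{"tx":7,"ty":-10.5,"rz":-12},{"tx":10.5,"ty":-15.5,"rz":-17},{"tx":14,"ty":-20.5,"rz":-22},{"tx":17.5,"ty":-26,"rz":-28},{"tx":21,"ty":-31,"rz":-34},{"tx":24.5,"ty":-36.5,"rz":-40},{"tx":28,"ty":-42,"rz":-46},{"tx":31.5,"ty":-47,"rz":-51},{"tx":35,"ty":-52,"rz":-56},{"tx":38.5,"ty":-57.5,"rz":-61},{"tx":41.5,"ty":-62,"rz":-66},{"tx":44,"ty":-66,"rz":-70},{"tx":46,"ty":-69.2,"tz":-2,"rz":-72.5},{"tx":46,"ty":-69.2,"tz":-6,"rz":-72.5},{"tx":46,"ty":-69.2,"tz":-10,"rz":-72.5},{"tx":46,"ty":-69.2,"tz":-11,"rz":-72.5},{"tx":46,"ty":-69.2,"tz":-11,"rz":-72.5},{"tx":46,"ty":-69.2,"tz":-11,"rz":-72.5}]' 130 20
python3 - <<'E'
from h import *
from scipy.spatial.transform import Rotation as R
snap('side','side1');p,d=snap('top','top1')
o=robot.get_obs();print(o['time'],o['eef_pos'],R.from_rotvec(o['eef_rot']).as_matrix().round(3),o['joints'].round(2),o['ft_force'])
E
```

```text
0.2 [0.14156944 0.55717004 0.24493798] [[-0.969  0.246 -0.   ]
 [ 0.246  0.969 -0.001]
 [ 0.    -0.001 -1.   ]] [ 1.19  0.15  1.44 -0.    1.55 -0.13] [-0.03033022  0.30244558  0.70153793]validation failed for argument at $[0]...
```

View pics/side1.png

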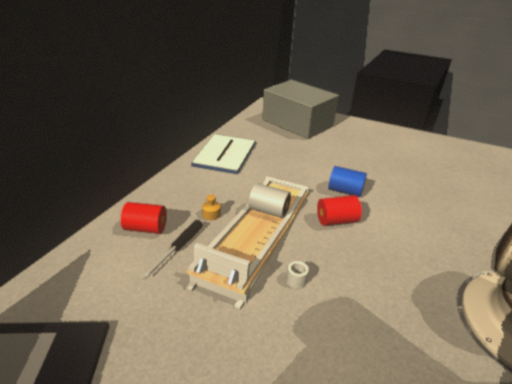

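The call was refused because every row needs all six keys, and the picture shows nothing has moved.

```bash
python3 -m crank '[{"tx":1,"ty":-1.5,"tz":0,"rx":0,"ry":0,"rz":-2},{"tx":4,"ty":-6,"tz":0,"rx":0,"ry":0,"rz":-7},{"tx":7,"ty":-10.5,"tz":0,"rx":0,"ry":0,"rz":-12},{"tx":10.5,"ty":-15.5,"tz":0,"rx":0,"ry":0,"rz":-17},{"tx":14,"ty":-20.5,"tz":0,"rx":0,"ry":0,"rz":-22},{"tx":17.5,"ty":-26,"tz":0,"rx":0,"ry":0,"rz":-28},{"tx":21,"ty":-31,"tz":0,"rx":0,"ry":0,"rz":-34},{"tx":24.5,"ty":-36.5,"tz":0,"rx":0,"ry":0,"rz":-40},{"tx":28,"ty":-42,"tz":0,"rx":0,"ry":0,"rz":-46},{"tx":31.5,"ty":-47,"tz":0,"rx":0,"ry":0,"rz":-51},{"tx":35,"ty":-52,"tz":0,"rx":0,"ry":0,"rz":-56},{"tx":38.5,"ty":-57.5,"tz":0,"rx":0,"ry":0,"rz":-61},{"tx":41.5,"ty":-62,"tz":0,"rx":0,"ry":0,"rz":-66},{"tx":44,"ty":-66,"tz":0,"rx":0,"ry":0,"rz":-70},{"tx":46,"ty":-69.2,"tz":-2,"rx":0,"ry":0,"rz":-72.5},{"tx":46,"ty":-69.2,"tz":-6,"rx":0,"ry":0,"rz":-72.5},{"tx":46,"ty":-69.2,"tz":-10,"rx":0,"ry":0,"rz":-72.5},{"tx":46,"ty":-69.2,"tz":-11,"rx":0,"ry":0,"rz":-72.5},{"tx":46,"ty":-69.2,"tz":-11,"rx":0,"ry":0,"rz":-72.5},{"tx":46,"ty":-69.2,"tz":-11,"rx":0,"ry":0,"rz":-72.5}]' 130 20
python3 - <<'E'
from h import *
from scipy.spatial.transform import Rotation as R
snap('side','side2')
o=robot.get_obs();print(o['time'],o['eef_pos'],R.from_rotvec(o['eef_rot']).as_matrix().round(3),o['joints'].round(2),o['ft_force'])
E
```

```text
time: 2.7
eef_pos: [0.6021, -0.135, 0.1372]
eef_rot: [2.156, 2.282, 0.001]
ft_force: [0.7, -0.1, 1.0]
finger_gap: 0.488
finger_force: 0.0
2.75 [ 0.6021505  -0.1349444   0.13708913] [[-0.057  0.998  0.002]
 [ 0.998  0.057 -0.001]
 [-0.001  0.002 -1.   ]] [-0.35  0.29  1.49 -0.    1.36 -0.4 ] [-0.46137578  0.10456382  0.4554229 ]
```

View pics/side2.png

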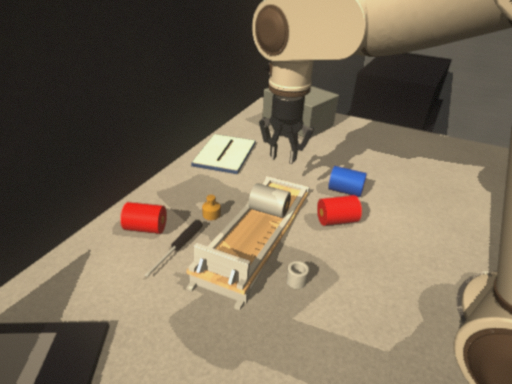

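The picture shows the half-open fingers above the foot, with tips at about (273,158) and (292,160), behind the roller at (270,200) and clear of everything. Next I lower to roller-centre height and creep forward.

```bash
python3 -m crank '[{"tx":0,"ty":0,"tz":-1,"rx":0,"ry":0,"rz":0},{"tx":0,"ty":0,"tz":-3,"rx":0,"ry":0,"rz":0},{"tx":0,"ty":0,"tz":-5,"rx":0,"ry":0,"rz":0},{"tx":0,"ty":0,"tz":-7,"rx":0,"ry":0,"rz":0},{"tx":0,"ty":0,"tz":-8.5,"rx":0,"ry":0,"rz":0},{"tx":0,"ty":0,"tz":-8.9,"rx":0,"ry":0,"rz":0},{"tx":0,"ty":0,"tz":-8.9,"rx":0,"ry":0,"rz":0},{"tx":-0.03,"ty":0.5,"tz":-8.9,"rx":0,"ry":0,"rz":0},{"tx":-0.06,"ty":1.0,"tz":-8.9,"rx":0,"ry":0,"rz":0},{"tx":-0.09,"ty":1.5,"tz":-8.9,"rx":0,"ry":0,"rz":0},{"tx":-0.1,"ty":1.8,"tz":-8.9,"rx":0,"ry":0,"rz":0},{"tx":-0.12,"ty":2.1,"tz":-8.9,"rx":0,"ry":0,"rz":0},{"tx":-0.14,"ty":2.4,"tz":-8.9,"rx":0,"ry":0,"rz":0},{"tx":-0.15,"ty":2.6,"tz":-8.9,"rx":0,"ry":0,"rz":0},{"tx":-0.15,"ty":2.6,"tz":-8.9,"rx":0,"ry":0,"rz":0}]'
python3 - <<'E'
from h import *
p,d=snap('top','top2');s,_=snap('side','side3')
a=cv2.resize(p[140:260,200:360],None,fx=3,fy=3);b=cv2.resize(s[100:260,200:320],None,fx=2.25,fy=2.25)
cv2.imwrite('pics/c2.png',np.hstack([a,b])[:,:,::-1])
o=robot.get_obs();print(o['time'],o['eef_pos'],o['ft_force'])
E
```

```text
time: 4.62
eef_pos: [0.6001, -0.1087, 0.0463]
eef_rot: [-2.158, -2.283, 0.0]
ft_force: [-0.4, -0.7, -0.9]
finger_gap: 0.489
finger_force: 0.0
4.725 [ 0.60010126 -0.1088057   0.04623962] [0.38724139 0.17606957 0.34821343]
```

View pics/c2.png

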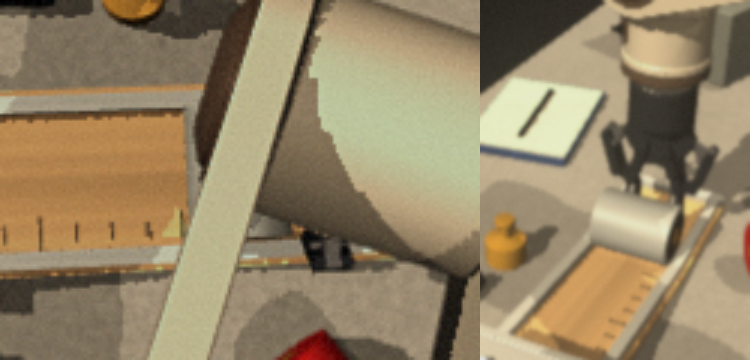

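The crop shows both fingers inside the rails, just behind the roller with no contact yet. Now I push slowly.

```bash
python3 -m crank '[{"tx":-0.01,"ty":0.2,"tz":0,"rx":0,"ry":0,"rz":0},{"tx":-0.02,"ty":0.4,"tz":0,"rx":0,"ry":0,"rz":0},{"tx":-0.03,"ty":0.6,"tz":0,"rx":0,"ry":0,"rz":0},{"tx":-0.05,"ty":0.9,"tz":0,"rx":0,"ry":0,"rz":0},{"tx":-0.07,"ty":1.2,"tz":0,"rx":0,"ry":0,"rz":0},{"tx":-0.09,"ty":1.6,"tz":0,"rx":0,"ry":0,"rz":0},{"tx":-0.11,"ty":2.0,"tz":0,"rx":0,"ry":0,"rz":0},{"tx":-0.14,"ty":2.4,"tz":0.03,"rx":0,"ry":0,"rz":0},{"tx":-0.16,"ty":2.8,"tz":0.08,"rx":0,"ry":0,"rz":0},{"tx":-0.18,"ty":3.2,"tz":0.13,"rx":0,"ry":0,"rz":0},{"tx":-0.2,"ty":3.6,"tz":0.18,"rx":0,"ry":0,"rz":0},{"tx":-0.23,"ty":4.0,"tz":0.23,"rx":0,"ry":0,"rz":0},{"tx":-0.25,"ty":4.4,"tz":0.28,"rx":0,"ry":0,"rz":0},{"tx":-0.27,"ty":4.8,"tz":0.33,"rx":0,"ry":0,"rz":0},{"tx":-0.3,"ty":5.2,"tz":0.38,"rx":0,"ry":0,"rz":0},{"tx":-0.32,"ty":5.6,"tz":0.43,"rx":0,"ry":0,"rz":0},{"tx":-0.34,"ty":6.0,"tz":0.48,"rx":0,"ry":0,"rz":0},{"tx":-0.36,"ty":6.4,"tz":0.53,"rx":0,"ry":0,"rz":0},{"tx":-0.38,"ty":6.7,"tz":0.57,"rx":0,"ry":0,"rz":0},{"tx":-0.39,"ty":6.9,"tz":0.6,"rx":0,"ry":0,"rz":0}]'
python3 - <<'E'
from h import *
s,_=snap('side','side4')
cv2.imwrite('pics/c3.png',cv2.resize(s[100:300,160:340],None,fx=3,fy=3)[:,:,::-1])
o=robot.get_obs();print(o['time'],o['eef_pos'],o['ft_force'])
E
```

```text
time: 7.22
eef_pos: [0.5962, -0.0395, 0.0523]
eef_rot: [-2.157, -2.284, 0.0]
ft_force: [0.3, -1.0, 1.3]
finger_gap: 0.487
finger_force: 0.8
7.275 [ 0.59616473 -0.03938123  0.05228633] [-0.12878858 -0.86417099  0.59519884]
```

View pics/c3.png

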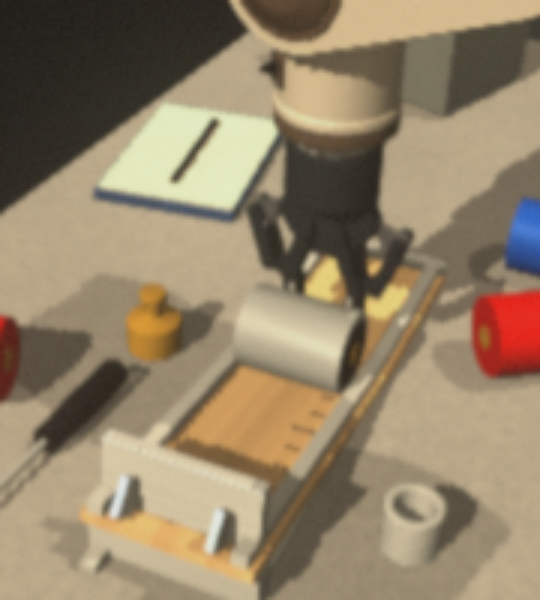

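The picture shows the roller on the slope at about (300,335) in the crop, square across the board with both fingers behind it. I keep pushing.

```bash
python3 -m crank '[{"tx":-0.01,"ty":0.2,"tz":0.02,"rx":0,"ry":0,"rz":0},{"tx":-0.03,"ty":0.5,"tz":0.06,"rx":0,"ry":0,"rz":0},{"tx":-0.05,"ty":0.9,"tz":0.11,"rx":0,"ry":0,"rz":0},{"tx":-0.07,"ty":1.3,"tz":0.16,"rx":0,"ry":0,"rz":0},{"tx":-0.1,"ty":1.7,"tz":0.21,"rx":0,"ry":0,"rz":0},{"tx":-0.12,"ty":2.1,"tz":0.26,"rx":0,"ry":0,"rz":0},{"tx":-0.14,"ty":2.5,"tz":0.31,"rx":0,"ry":0,"rz":0},{"tx":-0.17,"ty":3.0,"tz":0.37,"rx":0,"ry":0,"rz":0},{"tx":-0.2,"ty":3.5,"tz":0.43,"rx":0,"ry":0,"rz":0},{"tx":-0.23,"ty":4.0,"tz":0.49,"rx":0,"ry":0,"rz":0},{"tx":-0.26,"ty":4.5,"tz":0.55,"rx":0,"ry":0,"rz":0},{"tx":-0.29,"ty":5.0,"tz":0.61,"rx":0,"ry":0,"rz":0},{"tx":-0.31,"ty":5.5,"tz":0.67,"rx":0,"ry":0,"rz":0},{"tx":-0.34,"ty":6.0,"tz":0.74,"rx":0,"ry":0,"rz":0},{"tx":-0.37,"ty":6.5,"tz":0.8,"rx":0,"ry":0,"rz":0},{"tx":-0.4,"ty":7.0,"tz":0.86,"rx":0,"ry":0,"rz":0},{"tx":-0.43,"ty":7.5,"tz":0.92,"rx":0,"ry":0,"rz":0},{"tx":-0.45,"ty":7.9,"tz":0.97,"rx":0,"ry":0,"rz":0},{"tx":-0.47,"ty":8.2,"tz":1.01,"rx":0,"ry":0,"rz":0},{"tx":-0.48,"ty":8.4,"tz":1.03,"rx":0,"ry":0,"rz":0}]'
python3 -m crank '[{"tx":-0.01,"ty":0.2,"tz":0.02,"rx":0,"ry":0,"rz":0},{"tx":-0.03,"ty":0.5,"tz":0.06,"rx":0,"ry":0,"rz":0},{"tx":-0.05,"ty":0.9,"tz":0.11,"rx":0,"ry":0,"rz":0},{"tx":-0.07,"ty":1.3,"tz":0.16,"rx":0,"ry":0,"rz":0},{"tx":-0.1,"ty":1.7,"tz":0.21,"rx":0,"ry":0,"rz":0},{"tx":-0.12,"ty":2.1,"tz":0.26,"rx":0,"ry":0,"rz":0},{"tx":-0.14,"ty":2.5,"tz":0.31,"rx":0,"ry":0,"rz":0},{"tx":-0.17,"ty":3.0,"tz":0.37,"rx":0,"ry":0,"rz":0},{"tx":-0.2,"ty":3.5,"tz":0.43,"rx":0,"ry":0,"rz":0},{"tx":-0.23,"ty":4.0,"tz":0.49,"rx":0,"ry":0,"rz":0},{"tx":-0.26,"ty":4.5,"tz":0.55,"rx":0,"ry":0,"rz":0},{"tx":-0.29,"ty":5.0,"tz":0.61,"rx":0,"ry":0,"rz":0},{"tx":-0.31,"ty":5.4,"tz":0.66,"rx":0,"ry":0,"rz":0},{"tx":-0.33,"ty":5.8,"tz":0.71,"rx":0,"ry":0,"rz":0},{"tx":-0.35,"ty":6.1,"tz":0.75,"rx":0,"ry":0,"rz":0},{"tx":-0.36,"ty":6.4,"tz":0.78,"rx":0,"ry":0,"rz":0},{"tx":-0.37,"ty":6.6,"tz":0.81,"rx":0,"ry":0,"rz":0},{"tx":-0.38,"ty":6.7,"tz":0.82,"rx":0,"ry":0,"rz":0}]'
python3 - <<'E'
from h import *
p,d=snap('top','top4')
s,_=snap('side','side5')
a=cv2.resize(p[150:260,120:250],None,fx=3,fy=3);b=cv2.resize(s[150:315,170:320],None,fx=2,fy=2)
cv2.imwrite('pics/c4.png',np.hstack([a,b])[:,:,::-1])
o=robot.get_obs();print(o['time'],o['eef_pos'],o['ft_force'])
E
```

```text
time: 9.78
eef_pos: [0.5914, 0.0444, 0.0626]
eef_rot: [-2.158, -2.283, 0.0]
ft_force: [0.3, -1.3, 1.1]
finger_gap: 0.49
finger_force: 0.8
time: 12.02
eef_pos: [0.5876, 0.1113, 0.0708]
eef_rot: [-2.158, -2.283, 0.0]
ft_force: [0.5, -2.2, 1.3]
finger_gap: 0.492
finger_force: 0.8
12.125 [0.58755818 0.11137505 0.07074246] [ 0.24755949 -0.56045174 -0.9833971 ]
```

View pics/c4.png

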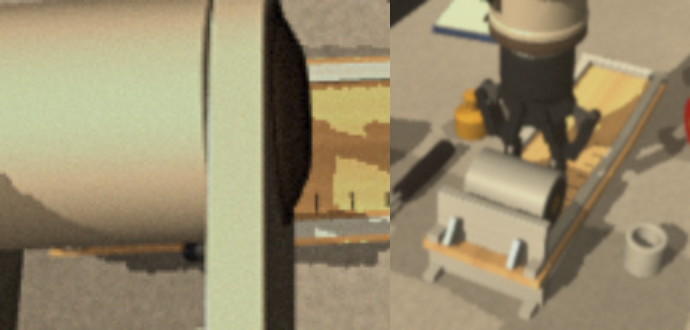

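The crop shows the roller at about (515,185), close to the stop with the fingers behind it. I estimate about 1 cm left, so I creep and watch the force.

```bash
python3 -m crank '[{"tx":-0.01,"ty":0.1,"tz":0.01,"rx":0,"ry":0,"rz":0},{"tx":-0.01,"ty":0.2,"tz":0.02,"rx":0,"ry":0,"rz":0},{"tx":-0.02,"ty":0.3,"tz":0.04,"rx":0,"ry":0,"rz":0},{"tx":-0.02,"ty":0.4,"tz":0.05,"rx":0,"ry":0,"rz":0},{"tx":-0.03,"ty":0.45,"tz":0.05,"rx":0,"ry":0,"rz":0},{"tx":-0.03,"ty":0.5,"tz":0.06,"rx":0,"ry":0,"rz":0},{"tx":-0.03,"ty":0.5,"tz":0.06,"rx":0,"ry":0,"rz":0}]'
python3 - <<'E'
from h import *
s,d=snap('side','side6')
cv2.imwrite('pics/c5.png',cv2.resize(s[200:310,180:300],None,fx=5,fy=5,interpolation=cv2.INTER_CUBIC)[:,:,::-1])
# roller ridge / stop top points from the side depth
for v in range(220,262,3):
    q=at('side',d,228,v,0); print(v,None if q is None else q.round(4))
E
```

```text
time: 13.0
eef_pos: [0.5873, 0.1163, 0.0713]
eef_rot: [-2.157, -2.283, 0.0]
ft_force: [0.1, -0.6, 0.2]
finger_gap: 0.492
finger_force: 0.5
220 [0.6114 0.1291 0.1094]
223 [0.6115 0.129  0.101 ]
226 [0.6114 0.1293 0.0929]
229 [0.5994 0.15   0.1048]
232 [0.5928 0.1615 0.1081]
235 [0.5886 0.1689 0.1075]
238 [0.5854 0.1745 0.1051]
241 [0.5831 0.1785 0.1012]
244 [0.5801 0.1838 0.0986]
247 [0.5779 0.1876 0.0946]
250 [0.5765 0.1901 0.0891]
253 [0.5753 0.1922 0.0832]
256 [0.565  0.2102 0.0952]
259 [0.5646 0.2108 0.0878]
```

View pics/c5.png

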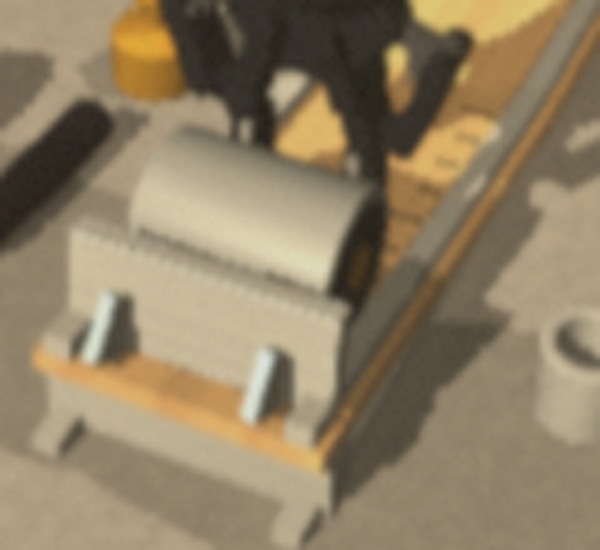

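The crop shows the roller at about (260,215), parallel to the stop plate and nearly touching it. Depth puts its centre near y = 0.164, about 5 mm short, and the force has not risen yet.

```bash
python3 -m crank '[{"tx":0,"ty":0.05,"tz":0.01,"rx":0,"ry":0,"rz":0},{"tx":-0.01,"ty":0.1,"tz":0.01,"rx":0,"ry":0,"rz":0},{"tx":-0.01,"ty":0.15,"tz":0.02,"rx":0,"ry":0,"rz":0},{"tx":-0.01,"ty":0.2,"tz":0.02,"rx":0,"ry":0,"rz":0},{"tx":-0.01,"ty":0.2,"tz":0.02,"rx":0,"ry":0,"rz":0}]'
python3 -m crank '[{"tx":0,"ty":0.05,"tz":0,"rx":0,"ry":0,"rz":0},{"tx":-0.01,"ty":0.1,"tz":0.01,"rx":0,"ry":0,"rz":0},{"tx":-0.01,"ty":0.1,"tz":0.01,"rx":0,"ry":0,"rz":0}]'
```

```text
time: 13.68
eef_pos: [0.5872, 0.1183, 0.0715]
eef_rot: [-2.158, -2.283, 0.0]
ft_force: [-0.3, -0.6, 0.5]
finger_gap: 0.494
finger_force: 0.5
time: 14.05
eef_pos: [0.5871, 0.1193, 0.0717]
eef_rot: [-2.158, -2.283, 0.0]
ft_force: [-0.3, -2.0, 0.5]
finger_gap: 0.494
finger_force: 0.5
```

```bash
for i in 1; do python3 -m crank '[{"tx":0,"ty":0.05,"tz":0,"rx":0,"ry":0,"rz":0},{"tx":0,"ty":0.1,"tz":0.01,"rx":0,"ry":0,"rz":0},{"tx":0,"ty":0.1,"tz":0.01,"rx":0,"ry":0,"rz":0}]'; done
python3 -m crank '[{"tx":0,"ty":0.05,"tz":0,"rx":0,"ry":0,"rz":0},{"tx":0,"ty":0.05,"tz":0,"rx":0,"ry":0,"rz":0}]'
```

```text
time: 14.42
eef_pos: [0.5871, 0.1203, 0.0717]
eef_rot: [-2.158, -2.283, 0.0]
ft_force: [-0.1, -0.7, 0.0]
finger_gap: 0.492
finger_force: 0.5
time: 14.68
eef_pos: [0.5871, 0.1208, 0.0718]
eef_rot: [-2.158, -2.283, 0.0]
ft_force: [0.4, -0.4, -0.5]
finger_gap: 0.489
finger_force: 0.5
```

```bash
python3 -m crank '[{"tx":0,"ty":0.05,"tz":0.01,"rx":0,"ry":0,"rz":0},{"tx":0,"ty":0.05,"tz":0.01,"rx":0,"ry":0,"rz":0}]'
python3 -m crank '[{"tx":0,"ty":0.05,"tz":0.01,"rx":0,"ry":0,"rz":0},{"tx":0,"ty":0.05,"tz":0.01,"rx":0,"ry":0,"rz":0}]'
python3 -m crank '[{"tx":0,"ty":0.05,"tz":0.01,"rx":0,"ry":0,"rz":0},{"tx":0,"ty":0.05,"tz":0.01,"rx":0,"ry":0,"rz":0}]'
```

```text
time: 14.92
eef_pos: [0.5871, 0.1213, 0.0719]
eef_rot: [-2.158, -2.283, -0.0]
ft_force: [-0.2, -0.9, 0.9]
finger_gap: 0.494
finger_force: 0.6
time: 15.18
eef_pos: [0.5871, 0.1218, 0.072]
eef_rot: [-2.158, -2.283, 0.0]
ft_force: [-0.6, -1.5, 1.0]
finger_gap: 0.485
finger_force: 0.6
time: 15.42
eef_pos: [0.5871, 0.1223, 0.0721]
eef_rot: [-2.158, -2.283, 0.0]
ft_force: [-0.3, -1.1, 1.0]
finger_gap: 0.493
finger_force: 0.6
```

```bash
python3 -m crank '[{"tx":0,"ty":0.05,"tz":0.01,"rx":0,"ry":0,"rz":0},{"tx":-0.01,"ty":0.05,"tz":0.01,"rx":0,"ry":0,"rz":0}]' | grep for
python3 -m crank '[{"tx":0,"ty":0.05,"tz":0.01,"rx":0,"ry":0,"rz":0},{"tx":0,"ty":0.05,"tz":0.01,"rx":0,"ry":0,"rz":0}]'| grep for
python3 -m crank '[{"tx":0,"ty":0.05,"tz":0.01,"rx":0,"ry":0,"rz":0},{"tx":0,"ty":0.05,"tz":0.01,"rx":0,"ry":0,"rz":0}]'
python3 - <<'E'
from h import *
s,d=snap('side','side7')
for u in(215,228,240):
  L=[at('side',d,u,v,0) for v in range(225,258)]
  L=np.array([q for q in L if q is not None and .135<q[1]<.197])
  # ramp-frame uphill coordinate, circle fit radius 35 mm
  w=L[:,:2]@[-.057,.998];z=L[:,2]
  from scipy.optimize import least_squares
  r=least_squares(lambda c:np.hypot(w-c[0],z-c[1])-.035,[.134,.07],loss='soft_l1',f_scale=.001)
  print(len(L),r.x, r.cost, 'y world at x=.589',(r.x[0]+.057*.589)/.998)
E
```

```text
ft_force: [0.5, -1.2, -0.1]
finger_force: 0.4
ft_force: [0.8, -2.2, 0.5]
finger_force: 0.9
time: 16.18
eef_pos: [0.587, 0.1233, 0.0723]
eef_rot: [2.158, 2.283, -0.001]
ft_force: [0.7, -6.4, 0.3]
finger_gap: 0.487
finger_force: 2.9
20 [0.13455791 0.07265489] 7.213336644683088e-06 y world at x=.589 0.16846784612582313
25 [0.13364144 0.07366985] 9.983800002655713e-06 y world at x=.589 0.16754953431092598
24 [0.13410791 0.07323331] 1.1638805031809533e-05 y world at x=.589 0.16801694879737572
```

The push force jumped to about 6 N, and the fitted roller centre (y 0.168, z 0.073) matches the seated pose. I let it settle, then hand in.

```bash
python3 -m crank '[{"tx":0,"ty":0,"tz":0,"rx":0,"ry":0,"rz":0},{"tx":0,"ty":0,"tz":0,"rx":0,"ry":0,"rz":0},{"tx":0,"ty":0,"tz":0,"rx":0,"ry":0,"rz":0},{"tx":0,"ty":0,"tz":0,"rx":0,"ry":0,"rz":0}]' && python3 -c "
from plant import robot
o=robot.get_obs();print(o['ft_force'],o['finger_force'])
if o['ft_force'][1]<-3: print(robot.sign_off())"
```

```text
time: 16.73
eef_pos: [0.587, 0.1233, 0.0723]
eef_rot: [2.158, 2.283, -0.001]
ft_force: [0.7, -5.4, 0.0]
finger_gap: 0.489
finger_force: 2.8
[ 0.68577936 -5.35831413  0.02125322] 2.8357529640197754
the job is handed in; nothing more can be done
None
```

The roller was pushed slowly up to the end stop and the job handed in at 16.7 s with the fingers still holding it there at about 5 N; the moves stayed clear of the bystanders, and the verdict was not shown to me.

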